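# Walk a hollow kiln prop end over end into its sloped tray

### The arm

A 6-joint arm with a two-finger parallel gripper is mounted at the origin on a cart in front of the work surface, level with it; the furniture and walls round the work are solid. World frame = base frame: x ahead of the robot, y to its left, z up, the work surface at z = 0. Lengths are in m, angles in rad, forces in N, time in s.
With the tool pointing down it reaches from about 0.3 to 0.875 m from the base axis. Payload 6.4 kg.
Tool frame: the origin (TCP) lies midway between the tips of the shut fingers; the grasp point (between the pads) lies 19 mm behind it; z points along the fingers, y is the line along which they close (so a half turn about z gives the same grasp; the last joint's range is limited). The gripper opens to 88 mm and grips with 3 to 60 N. Pads are 18 mm wide; open, the fingers measure 123 mm over their backs; the gripper's body (75 mm by 187 mm) begins 45 mm behind the grasp point.
Start: joints at [-1.377, 0.181, 1.607, -0, 1.354, -0.206], TCP at [0.224, -0.53, 0.239] pointing down, gripper open.
Joint ranges: [-2.99, 2.99], [-0.89, 2.07], [0.3, 2.58], [-1.14, 4.28], [0, 2.63], [-3.12, 3.12]. Speed limits (rad/s): [2.57, 2.57, 3.01, 3.14, 3.14, 3.14].

### API

Orientations are given as a unit quaternion [w, x, y, z].
In Python, from rig import r, optics, job_done gives the robot as it stands. The module is installed in compiled form; this text tells all that it offers.
- The arm moves only by the shell command python3 -m inch 'ROWS' [FORCE]. ROWS is JSON, a list of rows, each a list of 7 numbers: the turn, a rotation vector about the tool's x, y, z in degrees, then the shift along the tool's x, y, z in m, then the finger opening in m, from 0 to 0.0881. In form: [[ax, ay, az, x, y, z, fingers], ...]. A call has 1 to 8 rows; each row is the pose to reach, as a shift and turn from the pose commanded when the call began, along the tool's axes at that moment; what a row does not reach only later rows make up. A row lasts 1/12 s, in which the tool goes at most 41.7 mm and 7.16 degrees, less where a joint would pass 70% of its speed; a pose out of reach is approached as far as the arm can. A call with a gripper value outside its range is refused whole. The fingers move at their own pace and stop on an object; FORCE is the grip in N (left out, the last holds). Time passes only in rows, so rows that repeat a pose let the fingers close. It gives the time, the measured TCP pose, the force, the opening and the grip force at its end, in the units of the state.
- r.get_obs(): the state, without advancing time (a new reading comes with each control period).
- optics.get_image(name): name is "side" or "top" or "wrist"; returns (picture, depth): 420x560x3 uint8, red, green, blue; 420x560 float32, m along the optical axis (not along the pixel's ray), 0 where there is no reading.
- optics.get_calibration(name): a dict with "intrinsics" (3x3 intrinsics, pixels), "k1" (the pictures are not rectified: a ray, as slopes to the right and down, at radius r is drawn at 1 + k1 r^2 times it, then the intrinsics apply), "R" (3x3) and "t" (3): a world point X has camera coordinates R X + t. Camera axes: x right, y down, z forward; pixel columns grow to the right and rows downward; lengths in m; the calibration is good to about 2 mm. A picture is of the moment at which its call begins: read the wrist's pose just before it. get_calibration takes no time and is no camera call; for the wrist camera it gives the pose at the moment of the call.
- job_done(): hands the job in; it is judged then, once.
The state is a dict: "clock": time; "joint_positions": joint angles; "joint_velocities": joint speeds; "tau": joint torques, N m; "position": TCP position; "ee_rot": TCP orientation; "ft_force": force on the tool from outside, world axes, zero at the start; "ft_torque": the same for the moment, N m; "grip_width": finger opening in m; "gripper_force": force on a finger pad.
Only numpy, scipy, OpenCV 4.12 (cv2) and the standard library are available. Lean on these libraries where they do the work, as an engineer would, in place of code of your own. Each camera call takes 0.05 s, during which the arm holds its last target. There are 200 camera calls.

### The job

Walk the long hollow kiln prop end over end across the table to the sloped tray: stand it up on the end nearest the tray, lay it over onto its other face, stand it up on its other end, and lay it over into the tray, then slide it down until its end rests against the back stop. It is brittle, so lower it under control each time rather than letting it fall, do not carry it through the air, and leave the other things on the table where they are.

Things in the scene. Friction and masses are not known exactly. Their poses are not given: they have to be found in the camera images.
- post: the kiln prop: a plain buff ceramic rectangular tube open at both ends, 180 long, 96 wide, 60 thick, walls 7 (its hollow, 82 wide and 46 high, runs right through), 0.5 to 0.75 kg, apt to slip a little. Origin at its centre; y axis along it from end 1 to end 2, x across its width, z through its thickness. Starts lying flat, z up. Too wide to grasp flat; fingertips put into an open end can tip it
- post_end_1 (a point): centre of the prop's end 1, in the plane of the open end: the end nearest the tray at the start. The prop starts within 0.07 rad and 20 mm of pointing straight at the tray. If it does not slip, each full turn end over end carries it 240 along, upside down
- post_end_2 (a point): centre of the prop's end 2, in the plane of the open end: the far end at the start; it leads after the first turn. Standing on end 2 after one and a half turns, the prop's face is 30 to 70 mm (less any slip) from the tray's mouth edge
- tray: a fixed light-wood tray, origin on the table under the middle of its mouth edge. Its deck is 116 wide between side rails and slopes down from the mouth towards the tray's -y by 0.09 rad for 215; z is up, x is across. The rails stand 21 above the deck; friction holds the prop on the slope, so it has to be pushed down.
- tray_mouth (a point): middle of the tray's mouth edge, the high front end of the deck, 28 above the table, edged with a grippy rubber strip; the front below it is a plain vertical board
- tray_stop (a point): middle of the inner face of the back stop at the low end of the deck, 25 above the deck there (deck 9 above the table, top of the stop 40 above the table, stop 12 thick)
- stamp_1_mid (a point): bystander, to be left alone: small turned wooden stamp, 54 tall, 19 across, standing upright; point at its centre
- cup_bisque_mid (a point): bystander, to be left alone: unglazed buff cup, 65 across, 67 tall; point at its centre
- masking_tape_mid (a point): bystander, to be left alone: roll of tape, 103 across, 25 high; point at its centre

How it is judged:
On the way, in this order (a step that is already met when the one before it is completed fails the run):
1. the prop stands on end 1 (height (world z) of post_end_1 below 0.01 m and height (world z) of post_end_2 above 0.174 m), for 0.2 s.
2. the prop lies flat on the table, turned onto its other face (angle between post's own z axis and vertical above 3.04 rad and height (world z) of post below 0.036 m), for 0.2 s.
3. the prop stands on end 2 (height (world z) of post_end_2 below 0.01 m and height (world z) of post_end_1 above 0.174 m), for 0.2 s.
At the end, for the whole second after the job is handed in: The prop lies in the tray with its first face up again and end 1 within 5 mm of the back stop, along the tray and between its rails, at rest and let go, and the bystanders are where they were (within 30 mm) (y of post_end_1 in the frame of tray_stop between -0.003 and 0.005 m and x of post in the frame of tray between -0.016 and 0.016 m and angle between the y axis of post and the y axis of tray, either way round below 0.17 rad and angle between post's own z axis and vertical below 0.17 rad and linear speed of post below 0.01 m/s); the robot touches nothing.
It fails at once if the prop is let fall (turning faster than 5 rad/s) (angular speed of post above 5 rad/s).
It fails at once if the prop is carried through the air (its centre more than 160 mm above the table) (height (world z) of post above 0.16 m).
It fails at once if a bystander is disturbed (moved more than 30 mm) (distance of any of stamp_1_mid, cup_bisque_mid, masking_tape_mid from where it was at the start of the episode above 0.03 m).
It also fails if it takes over 72 s, if anything falls off the work surface, if the arm or the gripper's body presses on something with over 40 N, if the wrist force passes 120 N, or if a joint passes its speed limit or range.

## Working session

There is one attempt and no reset: what is moved stays moved. The work goes in short steps, Python scripts to look and compute and a shell command to move; the robot and the scene stay as the last step left them, time stands still between calls to the robot, and variables do not carry over. Pictures are saved under pics/ and viewed, at most 10 in all, crops included, and the job is handed in when it is done.

```bash
mkdir -p pics; ls; cat > h.py <<'E'
import numpy as np, cv2
from rig import r, optics, job_done
def snap(n,f):
    p,d=optics.get_image(n); cv2.imwrite('pics/'+f,p[:,:,::-1]); np.savez('pics/'+f[:-4],p=p,d=d,**optics.get_calibration(n)); return p,d
def ray(c,u,v):
    K=np.array(c['intrinsics']); k=float(c['k1'])
    return np.append(cv2.undistortPoints(np.array([[[u,v]]],float),K,np.array([k,0,0,0.]))[0,0],1)
def onz(c,u,v,z):
    R=np.array(c['R']);t=np.array(c['t']); o=-R.T@t; d=R.T@ray(c,u,v); return o+d*(z-o[2])/d[2]
def pt(c,u,v,dep):
    R=np.array(c['R']);t=np.array(c['t']); return R.T@(ray(c,u,v)*dep-t)
E
python3 - <<'E'
from h import *
o=r.get_obs();print({k:np.round(v,3) for k,v in o.items()})
a,_=snap('top','t0.png');b,_=snap('side','s0.png')
for n in('top','side'):
    c=optics.get_calibration(n);print(n,-np.array(c['R']).T@np.array(c['t']),np.round(c['R'],2).tolist(),c['k1'])
E
```

```text
pics
{'clock': np.float64(0.0), 'joint_positions': array([-1.377,  0.182,  1.608,  0.   ,  1.354, -0.206]), 'joint_velocities': array([-0.001, -0.   , -0.002,  0.001, -0.   ,  0.002]), 'tau': array([-1.0000e-03, -4.3387e+01, -3.4185e+01,  7.0000e-02,  3.9000e-02,
       -0.0000e+00]), 'position': array([ 0.224, -0.529,  0.238]), 'ee_rot': array([-0.001,  0.98 ,  0.199,  0.   ]), 'ft_force': array([ 0.229, -0.131,  0.1  ]), 'ft_torque': array([0.047, 0.014, 0.012]), 'gripper_force': np.float64(0.0), 'grip_width': np.float64(0.088)}
top [ 0.31519903 -0.01152935  1.47383881] [[0.07, -1.0, -0.0], [-0.98, -0.07, -0.2], [0.2, 0.02, -0.98]] 0.0584134962091789
side [0.56500132 0.90353221 0.77201612] [[-1.0, -0.07, 0.01], [-0.05, 0.62, -0.78], [0.04, -0.78, -0.63]] -0.042465458754140505
```

View pics/t0.png

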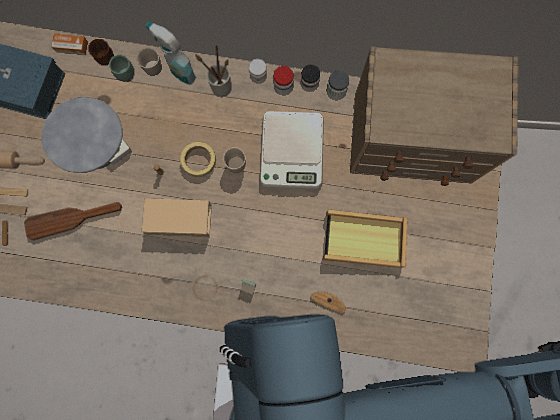

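View pics/s0.png

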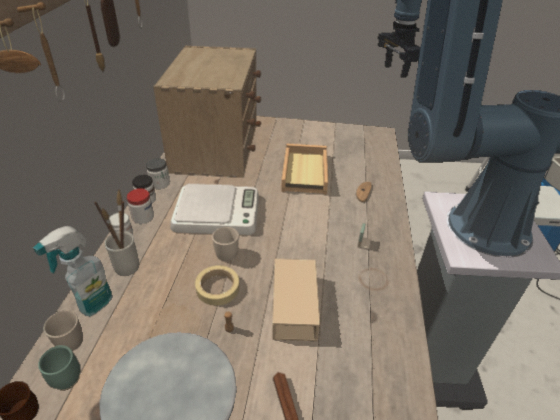

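The prop lies at about (176,217) in the top view and the tray at (365,240) with its dark mouth strip at column 327. The tape (198,158), cup (234,159) and stamp (158,170) are all on the far side. Next I'll measure them.

```bash
python3 - <<'E'
from h import *
for n in('t0','s0'):
    c=np.load(f'pics/{n}.npz'); d=c['d'];K=c['intrinsics']
    H,W=d.shape; uv=np.stack(np.meshgrid(np.arange(W),np.arange(H)),-1).reshape(-1,1,2).astype(float)
    x=cv2.undistortPoints(uv,K,np.array([float(c['k1']),0,0,0]))[:,0]
    P=(np.c_[x,np.ones(len(x))]*d.reshape(-1,1)-c['t'])@c['R']
    P[d.ravel()==0]=np.nan
    P=P.reshape(H,W,3)
    if n=='t0': sl=(slice(180,255),slice(130,225))
    else: sl=(slice(255,345),slice(260,330))
    Q=P[sl].reshape(-1,3); m=(abs(Q[:,2]-.06)<.008); Q=Q[m]
    print(n,'prop',len(Q),np.median(Q,0)); rect=cv2.minAreaRect((Q[:,:2]*1000).astype(np.float32)); print(rect)
    if n=='t0': sl=(slice(200,285),slice(315,415))
    else: sl=(slice(135,200),slice(275,335))
    Q=P[sl].reshape(-1,3); m=(Q[:,2]>.033); print('tray rails',cv2.minAreaRect((Q[m][:,:2]*1000).astype(np.float32)))
    p=c['p'][sl].reshape(-1,3).astype(int); m=p.max(1)<75; print('dark',m.sum(),cv2.minAreaRect((Q[m][:,:2]*1000).astype(np.float32)),np.median(Q[m],0))
    hsv=cv2.cvtColor(c['p'][sl],cv2.COLOR_RGB2HSV).reshape(-1,3)
    m=(abs(hsv[:,0].astype(int)-27)<5)&(hsv[:,1]>70)&(hsv[:,2]>120); print('deck',m.sum(),cv2.minAreaRect((Q[m][:,:2]*1000).astype(np.float32)),np.median(Q[m],0))
    if n=='t0':
        for a,b in((159,234),(158,198),(170,158)):
            print(P[a,b])
E
```

```text
t0 prop 2179 [0.5443155  0.31023357 0.05916547]
((545.6367797851562, 310.63726806640625), (97.16360473632812, 182.62423706054688), 2.35368275642395)
tray rails ((524.8511352539062, -228.31069946289062), (228.31602478027344, 140.8949432373047), 88.34013366699219)
dark 234 ((507.94122314453125, -238.41432189941406), (253.9853515625, 154.7109832763672), 87.3404312133789) [ 0.52152178 -0.12378423  0.02554744]
deck 2151 ((516.8700561523438, -214.6149444580078), (236.9123077392578, 50.87400436401367), 62.9052734375) [nan nan nan]
[7.38484189e-01 1.67665917e-01 3.31804449e-04]
[ 0.73513588  0.27634561 -0.00469926]
[nan nan nan]
s0 prop 2849 [0.5423826  0.3251903  0.05948069]
((542.6666259765625, 312.2966003417969), (94.28216552734375, 181.07989501953125), 2.288193464279175)
tray rails ((521.9788818359375, -225.52590942382812), (231.85426330566406, 136.95896911621094), 88.66751861572266)
dark 84 ((524.33056640625, -118.65472412109375), (11.510645866394043, 109.91227722167969), 88.0067367553711) [ 0.52738764 -0.11717146  0.02397323]
deck 199 ((525.8418579101562, -222.351318359375), (197.0307159423828, 62.24689865112305), 86.60742950439453) [nan nan nan]
```

```bash
cat >> h.py <<'E'
from scipy.spatial.transform import Rotation as Ro
R0=np.array([[0,1,0],[1,0,0],[0,0,-1.]]).T.T
R0=np.column_stack([(0,1,0),(1,0,0),(0,0,-1)]).astype(float)
def TR(yaw,a): return Ro.from_euler('z',yaw)*Ro.from_matrix(R0)*Ro.from_euler('y',-a,degrees=True)  # a: tilt toward -y (deg), yaw rad
def cur():
    o=r.get_obs(); q=o['ee_rot']; return np.array(o['position']),Ro.from_quat([q[1],q[2],q[3],q[0]]),o
def rows(*wps):
    """wps: (x,y,z,yaw,tilt) -> rows from present pose"""
    p,R,o=cur(); print('t',round(float(o['clock']),2),'at',p.round(4),'tilt/yaw euler',(Ro.from_matrix(R0).inv()*R).as_euler('zyx',degrees=True).round(1),'F',np.array(o['ft_force']).round(1),'j',np.array(o['joint_positions']).round(2))
    for w in wps:
        T=TR(w[3],w[4]); rv=(R.inv()*T).as_rotvec(degrees=True); s=R.inv().apply(np.array(w[:3])-p)
        print([float(x) for x in rv.round(1)]+[float(x) for x in s.round(4)],'rows',max(np.linalg.norm(rv)/7.16,np.linalg.norm(s)/.0417).round(1))
E
python3 -c "
from h import *
rows((.40,-.1,.24,.04,0),(.48,.25,.24,.04,20),(.537,.50,.20,.04,45))"
```

```text
t 0.1 at [ 0.2237 -0.5292  0.2379] tilt/yaw euler [67.1  0.1  0. ] F [-0.6  0.7 -1.5] j [-1.38  0.18  1.61 -0.    1.35 -0.21]
[-0.1, -0.1, -69.4, 0.3294, -0.3267, -0.0015] rows 11.1
[-12.2, -17.6, -68.6, 0.5393, -0.618, -0.001] rows 19.7
[-27.2, -39.3, -65.6, 0.6891, -0.826, 0.0394] rows 25.8
```

```bash
python3 -m inch '[[0,0,-69,0.33,-0.327,0,0.034],[0,0,-69,0.33,-0.327,0,0.034],[0,0,-69,0.33,-0.327,0,0.034],[0,0,-69,0.33,-0.327,0,0.034],[0,0,-69,0.33,-0.327,0,0.034],[0,0,-69,0.33,-0.327,0,0.034],[0,0,-69,0.33,-0.327,0,0.034],[0,0,-69,0.33,-0.327,0,0.034]]' 20
python3 -c "
from h import *
rows((.40,-.1,.24,.04,0),(.48,.25,.24,.04,20),(.537,.50,.20,.04,45))"
```

```text
clock: 0.77
position: [0.3507, -0.2193, 0.2385]
ee_rot: [-0.0, 0.763, 0.646, 0.0]
ft_force: [0.8, -0.2, -0.1]
grip_width: 0.0373
gripper_force: 0.0
t 0.77 at [ 0.3507 -0.2193  0.2385] tilt/yaw euler [ 9.5  0.  -0. ] F [ 0.8 -0.2 -0.1] j [-0.85 -0.2   1.99  0.    1.36 -0.68]
[0.0, -0.0, -11.8, 0.1258, 0.029, -0.0015] rows 3.1
[-2.1, -19.9, -11.7, 0.4842, 0.0502, -0.0014] rows 11.7
[-4.6, -44.8, -11.2, 0.7402, 0.0653, 0.0386] rows 17.8
```

```bash
python3 -m inch '[[0,0,-12,0.74,0.04,0,0.034],[0,-5,-12,0.74,0.06,0,0.034],[0,-10,-12,0.74,0.06,0,0.034],[-2,-15,-12,0.74,0.06,0,0.034],[-2,-20,-12,0.74,0.065,0.0,0.034],[-3,-25,-12,0.74,0.065,0,0.034],[-3,-30,-12,0.74,0.065,0,0.034],[-4,-36,-11,0.74,0.065,0,0.034]]'
python3 -c "
from h import *
rows((.537,.46,.20,.04,45),(.537,.50,.20,.04,45))"
```

```text
clock: 1.43
position: [0.4253, 0.0642, 0.2396]
ee_rot: [0.228, 0.663, 0.681, -0.213]
ft_force: [3.2, -0.7, -0.3]
grip_width: 0.0343
gripper_force: 0.0
t 1.43 at [0.4253 0.0642 0.2396] tilt/yaw euler [ -2.2 -36.3  -2. ] F [ 3.2 -0.7 -0.3] j [ 0.29  0.04  1.89 -0.62  1.42  0.43]
[0.2, -8.6, -0.9, 0.3402, 0.1232, -0.1994] rows 9.9
[0.2, -8.6, -0.9, 0.3724, 0.1244, -0.2231] rows 10.8
```

```bash
python3 -m inch '[[0,-1,0,0.37,0.124,-0.223,0.034],[0,-2,0,0.37,0.124,-0.223,0.034],[0,-3,0,0.37,0.124,-0.223,0.034],[0,-4,0,0.37,0.124,-0.223,0.034],[0,-5,0,0.37,0.124,-0.223,0.034],[0,-7,-1,0.37,0.124,-0.223,0.034],[0,-9,-1,0.37,0.124,-0.223,0.034],[0,-9,-1,0.37,0.124,-0.223,0.034]]'
python3 -c "
from h import *
rows((.5395,.44,.10,.04,45),(.5395,.43,.07,.04,45),(.5395,.382,.022,.04,45))
snap('wrist','w1.png')"
```

```text
clock: 2.1
position: [0.5061, 0.3864, 0.2083]
ee_rot: [0.276, 0.637, 0.668, -0.269]
ft_force: [1.5, 0.8, -0.6]
grip_width: 0.034
gripper_force: 0.0
t 2.1 at [0.5061 0.3864 0.2083] tilt/yaw euler [ -3.6 -45.2  -2.1] F [ 1.5  0.8 -0.6] j [ 0.73  0.75  1.07 -0.6   1.85  0.68]
[-0.1, 0.3, 0.5, 0.1134, 0.0365, 0.039] rows 3.0
[-0.1, 0.3, 0.5, 0.1277, 0.0363, 0.0672] rows 3.6
[-0.1, 0.3, 0.5, 0.128, 0.0346, 0.135] rows 4.5
```

View pics/w1.png

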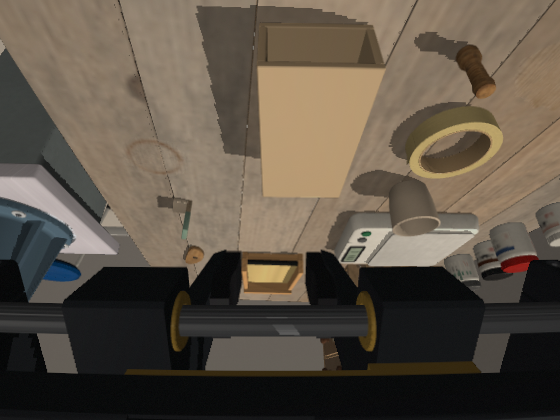

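The wrist view shows the open end 2 at (320,45), with both fingers pointing straight along the prop. I'll go in.

```bash
python3 -c "
from h import *
rows((.5395,.448,.10,.04,45),(.5395,.438,.07,.04,45),(.5395,.388,.020,.04,45))"
python3 -m inch '[[0,0,0,0.06,0.036,0.01,0.034],[0,0,0,0.119,0.0365,0.034,0.034],[0,0,0,0.119,0.0365,0.034,0.034],[0,0,0,0.133,0.036,0.061,0.034],[0,0,0,0.133,0.036,0.061,0.034],[0,0,0,0.133,0.035,0.1,0.034],[0,0,0,0.133,0.035,0.132,0.034],[0,0,0,0.133,0.035,0.132,0.034]]'
python3 -c "
from h import *
rows((.5395,.388,.020,.04,45),(.5395,.388,.04,.04,45))
snap('side','s1.png')"
```

```text
t 2.15 at [0.5072 0.392  0.2041] tilt/yaw euler [ -3.9 -45.1  -2.3] F [-2.2 -0.9 -1.9] j [ 0.74  0.76  1.05 -0.6   1.85  0.68]
[-0.0, 0.1, 0.7, 0.1119, 0.0359, 0.0347] rows 2.9
[-0.0, 0.1, 0.7, 0.1261, 0.0357, 0.063] rows 3.5
[-0.0, 0.1, 0.7, 0.1263, 0.0337, 0.1337] rows 4.5
clock: 2.82
position: [0.5393, 0.3812, 0.0199]
ee_rot: [0.274, 0.637, 0.667, -0.271]
ft_force: [-1.2, -1.6, -0.8]
grip_width: 0.0339
gripper_force: 0.0
t 2.82 at [0.5393 0.3812 0.0199] tilt/yaw euler [ -3.3 -45.4  -1.7] F [-1.2 -1.6 -0.8] j [ 0.7   1.02  1.01 -0.59  1.66  0.77]
[-0.5, 0.4, 0.5, 0.0047, 0.0005, -0.0049] rows 0.2
[-0.5, 0.4, 0.5, -0.0096, 0.0003, -0.019] rows 0.5
```

View pics/s1.png

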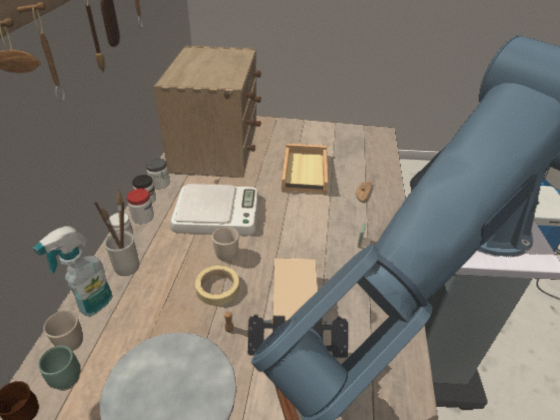

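```bash
python3 -c "
from h import *
rows((.557,.384,.020,-.05,45))"
python3 -m inch '[[0,0,0,0.003,0.006,-0.003,0.034],[1,0,1,0.003,0.009,-0.003,0.034],[2,0,2,0.003,0.012,-0.003,0.034],[3,0.4,3.5,0.0025,0.015,-0.003,0.034],[3.5,0.4,4,0.0025,0.018,-0.003,0.034],[3.5,0.4,4,0.0025,0.018,-0.003,0.034]]'
cat >> h.py <<'E'
def cloud(n,f='tmp.png'):
    p,d=snap(n,f); c=optics.get_calibration(n); H,W=d.shape
    uv=np.stack(np.meshgrid(np.arange(W),np.arange(H)),-1).reshape(-1,1,2).astype(float)
    x=cv2.undistortPoints(uv,np.array(c['intrinsics']),np.array([float(c['k1']),0,0,0]))[:,0]
    P=(np.c_[x,np.ones(len(x))]*d.reshape(-1,1)-np.array(c['t']))@np.array(c['R']); P[d.ravel()==0]=np.nan
    hsv=cv2.cvtColor(p,cv2.COLOR_RGB2HSV).reshape(-1,3).astype(int)
    return P,hsv
def buff(P,h,lo,hi,zlo,zhi):
    m=(P[:,0]>lo[0])&(P[:,1]>lo[1])&(P[:,0]<hi[0])&(P[:,1]<hi[1])&(P[:,2]>zlo)&(P[:,2]<zhi)&(abs(h[:,0]-15)<8)&(h[:,1]>40)&(h[:,2]>90)
    return P[m]
E
python3 -c "
from h import *
rows((.557,.384,.020,-.05,45))
for n in('top','side'):
    P,h=cloud(n); Q=buff(P,h,(.45,.15),(.65,.45),.048,.07); print(n,len(Q),cv2.minAreaRect((Q[:,:2]*1000).astype(np.float32)))
"
```

```text
t 2.87 at [0.5401 0.3835 0.0224] tilt/yaw euler [ -3.3 -45.3  -1.8] F [-0.5 -0.2  1.4] j [ 0.7   1.02  1.01 -0.59  1.66  0.77]
[3.3, 0.3, 4.0, 0.0015, 0.0169, 0.0017] rows 0.7
clock: 3.37
position: [0.5604, 0.3909, 0.0242]
ee_rot: [0.262, 0.671, 0.637, -0.274]
ft_force: [1.1, -0.4, -0.5]
grip_width: 0.0339
gripper_force: 0.1
t 3.37 at [0.5604 0.3909 0.0242] tilt/yaw euler [  4.1 -44.6   2.7] F [ 1.1 -0.4 -0.5] j [ 0.68  1.07  0.89 -0.56  1.73  0.8 ]
[0.1, -0.4, -0.2, -0.0021, -0.003, 0.008] rows 0.2
top 2192 ((549.0182495117188, 307.8428039550781), (183.00782775878906, 97.28740692138672), 87.51346588134766)
side 1804 ((546.556640625, 308.80877685546875), (181.69097900390625, 94.20174407958984), 86.88529205322266)
```

```bash
cat >> h.py <<'E'
def wp(px,py,psi,phi,a,b,tilt,z0=0):
    f=np.radians(phi); u=a*np.cos(f)-b*np.sin(f); z=a*np.sin(f)+b*np.cos(f)
    return (px-np.sin(psi)*u,py+np.cos(psi)*u,z+z0,psi,tilt)
def up(px,py,psi,phis,z0=0):
    rows(*[wp(px,py,psi,f,.158,np.interp(f,[0,60,90],[.029,.043,.043]),60-f/2,z0) for f in phis])
E
python3 -c "
from h import *
rows(wp(.543,.218,-.049,0,.158,.028,60))"
python3 -m inch '[[0,-7,0,0.001,-0.007,0.004,0.034],[0,-15,0,0.001,-0.007,0.006,0.034],[0,-15,0,0.001,-0.007,0.008,0.034],[0,-15,0,0.001,-0.007,0.008,0.034]]'
python3 -c "
from h import *
up(.543,.218,-.049,[0,5,10,15,20,25,30,35])"
```

```text
t 3.47 at [0.5594 0.3907 0.0233] tilt/yaw euler [  4.  -44.6   2.7] F [ 0.1 -0.1 -0.5] j [ 0.68  1.07  0.9  -0.56  1.73  0.8 ]
[0.0, -15.3, -0.1, -0.0142, -0.0079, 0.0074] rows 2.1
clock: 3.8
position: [0.5502, 0.3868, 0.0156]
ee_rot: [0.345, 0.627, 0.598, -0.362]
ft_force: [-2.6, -0.6, 3.8]
grip_width: 0.0339
gripper_force: 1.8
t 3.8 at [0.5502 0.3868 0.0156] tilt/yaw euler [  5.5 -59.9   4.7] F [-2.6 -0.6  3.8] j [ 0.73  1.25  0.72 -0.73  1.94  0.78]
[0.1, 0.0, 0.0, -0.0171, 0.001, 0.0028] rows 0.4
[0.1, 2.5, 0.0, -0.0316, 0.001, -0.0018] rows 0.8
[0.0, 5.0, 0.0, -0.0464, 0.001, -0.005] rows 1.1
[0.0, 7.5, 0.0, -0.0615, 0.001, -0.0069] rows 1.5
[0.0, 10.0, 0.0, -0.0767, 0.001, -0.0073] rows 1.8
[0.0, 12.5, 0.0, -0.0919, 0.001, -0.0063] rows 2.2
[0.0, 15.0, 0.1, -0.107, 0.001, -0.0038] rows 2.6
[0.0, 17.5, 0.1, -0.1218, 0.001, 0.0] rows 2.9
```

```bash
python3 -m inch '[[0,0,0,-0.017,0.001,0.003,0.034],[0,2.5,0,-0.031,0.001,-0.002,0.034],[0,5,0,-0.046,0.001,-0.005,0.034],[0,7.5,0,-0.061,0.001,-0.007,0.034],[0,10,0,-0.077,0.001,-0.007,0.034],[0,12.5,0,-0.092,0.001,-0.006,0.034],[0,15,0,-0.107,0.001,-0.004,0.034],[0,15,0,-0.107,0.001,-0.004,0.034]]'
python3 -c "
from h import *
up(.543,.218,-.049,[30,35,40,45,50,55,60,65])
snap('side','s2.png')"
```

```text
clock: 4.47
position: [0.5516, 0.3349, 0.1151]
ee_rot: [0.262, 0.672, 0.637, -0.272]
ft_force: [0.1, 1.1, -0.8]
grip_width: 0.0339
gripper_force: 1.0
t 4.47 at [0.5516 0.3349 0.1151] tilt/yaw euler [  4.1 -44.3   2.5] F [ 0.1  1.1 -0.8] j [ 0.63  0.85  1.09 -0.59  1.72  0.75]
[0.1, -0.6, -0.3, 0.0046, -0.0029, 0.0024] rows 0.1
[0.2, 1.9, -0.3, -0.0106, -0.0029, 0.0021] rows 0.3
[0.2, 4.4, -0.3, -0.0259, -0.0028, 0.0032] rows 0.6
[0.2, 6.9, -0.3, -0.041, -0.0027, 0.0058] rows 1.0
[0.2, 9.4, -0.3, -0.0558, -0.0026, 0.0098] rows 1.4
[0.2, 11.9, -0.3, -0.0702, -0.0026, 0.0152] rows 1.7
[0.2, 14.4, -0.3, -0.0841, -0.0025, 0.0219] rows 2.1
[0.2, 16.9, -0.3, -0.0962, -0.0025, 0.0295] rows 2.4
```

View pics/s2.png

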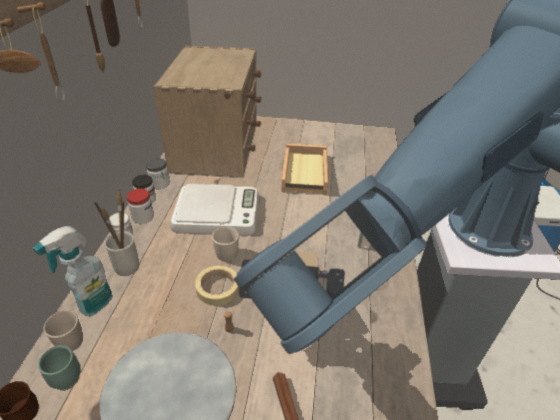

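The arm hides the prop in the side view, so I'll check the lift from the top depth.

```bash
python3 -c "
from h import *
P,h=cloud('top','t2.png'); Q=buff(P,h,(.46,.1),(.64,.45),.03,.25); print(len(Q))
for y in np.arange(.12,.44,.02):
    q=Q[(abs(Q[:,1]-y)<.01)]; print(round(y,2),len(q),np.percentile(q,[50,90],0).round(3)[:,2] if len(q) else '', q[:,0].min().round(3) if len(q) else '', q[:,0].max().round(3) if len(q) else '')
"
```

```text
2452
0.12 0   
0.14 0   
0.16 0   
0.18 60 [0.053 0.057] 0.496 0.59
0.2 262 [0.06  0.066] 0.496 0.591
0.22 271 [0.071 0.078] 0.496 0.594
0.24 281 [0.083 0.09 ] 0.498 0.594
0.26 286 [0.095 0.101] 0.498 0.595
0.28 298 [0.107 0.114] 0.5 0.596
0.3 300 [0.119 0.126] 0.501 0.597
0.32 306 [0.131 0.136] 0.502 0.598
0.34 200 [0.139 0.143] 0.503 0.599
0.36 99 [0.094 0.114] 0.504 0.6
0.38 66 [0.189 0.194] 0.49 0.623
0.4 14 [0.174 0.197] 0.492 0.601
0.42 8 [0.169 0.192] 0.573 0.603
```

Lifted to 31° with no slip at the pivot. Continuing.

```bash
python3 -m inch '[[0,2,0,-0.010,0,0.002,0.034],[0,4.5,0,-0.025,0,0.003,0.034],[0,7,0,-0.040,0,0.006,0.034],[0,9.5,0,-0.055,0,0.01,0.034],[0,12,0,-0.070,0,0.015,0.034],[0,14.5,0,-0.084,0,0.022,0.034],[0,17,0,-0.096,0,0.03,0.034],[0,17,0,-0.096,0,0.03,0.034]]'
python3 -c "
from h import *
up(.543,.218,-.049,[65,69,73,77,81,85,88,90])
P,h=cloud('top','t2.png'); Q=buff(P,h,(.46,.1),(.64,.45),.03,.25); print(len(Q))
for y in np.arange(.12,.34,.02):
    q=Q[(abs(Q[:,1]-y)<.01)]; print(round(y,2),len(q),np.percentile(q,[50,90],0).round(3)[:,2] if len(q) else '', q[:,0].min().round(3) if len(q) else '', q[:,0].max().round(3) if len(q) else '')
"
```

```text
clock: 5.23
position: [0.5458, 0.2445, 0.1575]
ee_rot: [0.165, 0.704, 0.669, -0.173]
ft_force: [0.7, -0.1, -0.8]
grip_width: 0.0341
gripper_force: 0.0
t 5.23 at [0.5458 0.2445 0.1575] tilt/yaw euler [  3.3 -27.7   1.5] F [ 0.7 -0.1 -0.8] j [ 0.44  0.51  1.42 -0.43  1.46  0.59]
[-0.0, 0.2, -0.1, -0.0007, -0.0015, -0.004] rows 0.1
[-0.0, 2.2, -0.1, -0.0115, -0.0015, -0.0001] rows 0.3
[-0.0, 4.2, -0.1, -0.0219, -0.0014, 0.0045] rows 0.6
[-0.0, 6.2, -0.1, -0.032, -0.0014, 0.0099] rows 0.9
[-0.0, 8.2, -0.1, -0.0417, -0.0014, 0.0159] rows 1.1
[-0.0, 10.2, -0.1, -0.051, -0.0014, 0.0226] rows 1.4
[-0.0, 11.7, -0.1, -0.0576, -0.0013, 0.0281] rows 1.6
[-0.0, 12.7, -0.1, -0.0618, -0.0013, 0.0319] rows 1.8
1385
0.12 0   
0.14 0   
0.16 114 [0.038 0.049] 0.495 0.591
0.18 338 [0.075 0.096] 0.495 0.592
0.2 371 [0.127 0.148] 0.496 0.591
0.22 360 [0.175 0.188] 0.496 0.592
0.24 86 [0.181 0.232] 0.463 0.633
0.26 54 [0.208 0.245] 0.46 0.605
0.28 1 [0.158 0.158] 0.5 0.5
0.3 46 [0.233 0.237] 0.493 0.618
0.32 15 [0.241 0.244] 0.486 0.636
0.34 0
```

```bash
python3 -m inch '[[0,1,0,-0.006,0,-0.001,0.034],[0,2,0,-0.011,0,0,0.034],[0,3,0,-0.016,0,0.002,0.034],[0,4,0,-0.021,0,0.004,0.034],[0,5,0,-0.025,0,0.006,0.034],[0,6,0,-0.029,0,0.008,0.034],[0,7,0,-0.033,0,0.011,0.034],[0,7,0,-0.033,0,0.011,0.034]]'
python3 -c "
from h import *
rows(wp(.543,.218,-.049,90,.158,.030,15),wp(.543,.218,-.049,90,.158,.030,0))
P,h=cloud('top','t3.png'); Q=buff(P,h,(.46,.1),(.64,.27),.17,.2); print(len(Q),Q.mean(0),cv2.minAreaRect((Q[:,:2]*1000).astype(np.float32)))
P,h=cloud('side','s3.png'); Q=buff(P,h,(.46,.1),(.64,.27),.17,.2); print(len(Q),Q.mean(0),cv2.minAreaRect((Q[:,:2]*1000).astype(np.float32)))
"
```

```text
clock: 5.95
position: [0.544, 0.2108, 0.1633]
ee_rot: [0.124, 0.713, 0.678, -0.129]
ft_force: [-0.5, -0.6, -0.1]
grip_width: 0.0343
gripper_force: 0.3
t 5.95 at [0.544  0.2108 0.1633] tilt/yaw euler [  3.1 -20.6   1. ] F [-0.5 -0.6 -0.1] j [ 0.34  0.41  1.52 -0.34  1.37  0.49]
[0.0, 5.6, -0.1, -0.0195, -0.0013, 0.013] rows 0.8
[0.0, 20.6, -0.1, -0.0195, -0.0013, 0.013] rows 2.9
193 [0.53891529 0.18875615 0.18211401] ((543.8514404296875, 203.5019989013672), (59.46855545043945, 96.16924285888672), 87.01531219482422)
235 [0.54257538 0.22937289 0.17585227] ((541.2158813476562, 208.54443359375), (57.29301071166992, 91.89468383789062), 86.60945892333984)
```

View pics/t3.png

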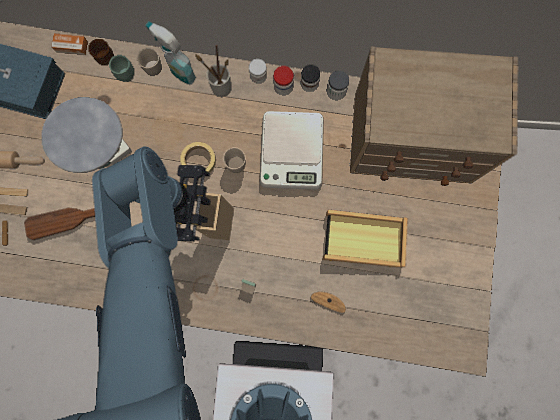

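The prop is nearly upright, its rim at about (208,212) with the fingers inside. Finishing the turn.

```bash
python3 -m inch '[[0,1.5,0,-0.006,0,0.003,0.034],[0,4,0,-0.012,-0.001,0.008,0.034],[0,6,0,-0.018,-0.001,0.012,0.034],[0,10,0,-0.019,-0.001,0.013,0.034],[0,15,0,-0.019,-0.001,0.013,0.034],[0,20,0,-0.019,-0.001,0.013,0.034],[0,20.6,0,-0.019,-0.001,0.013,0.034],[0,20.6,0,-0.019,-0.001,0.013,0.034]]'
python3 -c "
from h import *
rows(wp(.543,.218,-.049,90,.158,.030,0))
P,h=cloud('top','t4.png'); Q=buff(P,h,(.46,.1),(.64,.27),.17,.19); print(len(Q),Q.mean(0),cv2.minAreaRect((Q[:,:2]*1000).astype(np.float32)))
P,h=cloud('side','s4.png'); Q=buff(P,h,(.46,.1),(.64,.27),.17,.19); print(len(Q),Q.mean(0),cv2.minAreaRect((Q[:,:2]*1000).astype(np.float32)))
"
```

```text
clock: 6.72
position: [0.542, 0.1886, 0.1578]
ee_rot: [0.001, 0.725, 0.688, -0.0]
ft_force: [0.1, 0.0, 0.5]
grip_width: 0.0335
gripper_force: 0.0
t 6.72 at [0.542  0.1886 0.1578] tilt/yaw euler [ 3.  -0.1 -0.1] F [0.1 0.  0.5] j [ 0.13  0.26  1.68 -0.    1.2   0.18]
[0.1, 0.1, -0.2, -0.0006, -0.0004, -0.0002] rows 0.0
38 [0.52285356 0.18922663 0.1787507 ] ((538.0647583007812, 177.7486114501953), (23.17898941040039, 109.40019226074219), 54.33238220214844)
398 [0.53995444 0.19815732 0.17653271] ((540.737060546875, 187.2445068359375), (64.86194610595703, 93.8741455078125), 87.81723022460938)
```

```bash
cat >> h.py <<'E'
def over(px,py,psi,ths,z0=0,dc=0):
    W=[]
    for t in ths:
        tilt=np.interp(t,[0,25,90],[-30,-55,-60]); de=tilt+t; dep=np.interp(t,[25,60],[.035,.022])
        c=.053-.010*np.cos(np.radians(de)) if de<0 else .053-.010/np.cos(np.radians(de))-dep*np.tan(np.radians(de))
        W.append(wp(px,py,psi,90+t,.18-dep,-c-dc,tilt,z0))
    rows(*W)
E
python3 -c "
from h import *
over(.540,.158,-.049,[0])"
python3 -m inch '[[0,6,0,-0.003,0,0,0.034],[0,12,0,-0.001,0,0.004,0.034],[0,18,0,0.004,0,0.008,0.034],[0,24,0,0.009,0,0.012,0.034],[0,30,0,0.013,0,0.013,0.034],[0,30,0,0.013,0,0.013,0.034]]'
python3 -c "
from h import *
over(.540,.158,-.049,[0,4,8,12,16,20,24,28])"
```

```text
t 6.82 at [0.5418 0.1899 0.1575] tilt/yaw euler [ 2.8 -0.2 -0. ] F [ 0.5 -1.  -0.1] j [ 0.13  0.26  1.68 -0.    1.2   0.18]
[0.1, 30.2, -0.0, 0.0125, -0.0002, 0.0125] rows 4.2
clock: 7.32
position: [0.5414, 0.2021, 0.1423]
ee_rot: [-0.18, 0.7, 0.665, 0.187]
ft_force: [-0.2, -0.6, 0.1]
grip_width: 0.0336
gripper_force: 0.6
t 7.32 at [0.5414 0.2021 0.1423] tilt/yaw euler [ 3.4 30.  -1.5] F [-0.2 -0.6  0.1] j [-0.13  0.27  1.81  0.57  1.18 -0.34]
[-0.1, -0.0, -0.2, 0.0016, 0.0008, -0.0022] rows 0.1
[-0.1, 4.0, -0.2, -0.0059, 0.0008, -0.0097] rows 0.6
[-0.1, 8.0, -0.2, -0.0139, 0.0008, -0.0166] rows 1.1
[-0.1, 12.0, -0.2, -0.0223, 0.0008, -0.023] rows 1.7
[-0.1, 16.0, -0.2, -0.0312, 0.0008, -0.0288] rows 2.2
[-0.1, 20.0, -0.2, -0.0405, 0.0008, -0.0339] rows 2.8
[-0.1, 24.0, -0.2, -0.0501, 0.0009, -0.0384] rows 3.3
[-0.1, 25.2, -0.2, -0.0601, 0.0009, -0.0433] rows 3.5
```

```bash
python3 -m inch '[[0,2,0,-0.002,0.001,-0.006,0.034],[0,4,0,-0.006,0.001,-0.01,0.034],[0,8,0,-0.014,0.001,-0.0165,0.034],[0,12,0,-0.022,0.001,-0.023,0.034],[0,16,0,-0.031,0.001,-0.029,0.034],[0,20,0,-0.041,0.001,-0.034,0.034],[0,22,0,-0.045,0.001,-0.036,0.034],[0,24,0,-0.05,0.001,-0.038,0.034]]'
python3 -c "
from h import *
over(.540,.158,-.049,[24,28,32,36,40,44,48,52])
P,h=cloud('top','t5.png'); Q=buff(P,h,(.46,-.05),(.64,.27),.03,.25)
for y in np.arange(.06,.26,.02):
    q=Q[(abs(Q[:,1]-y)<.01)]; print(round(y,2),len(q),np.percentile(q,[50,90],0).round(3)[:,2] if len(q) else '', q[:,0].min().round(3) if len(q) else '', q[:,0].max().round(3) if len(q) else '')
"
```

```text
clock: 7.98
position: [0.5399, 0.1408, 0.1518]
ee_rot: [-0.313, 0.646, 0.615, 0.326]
ft_force: [0.2, 0.4, -0.9]
grip_width: 0.0341
gripper_force: 0.0
t 7.98 at [0.5399 0.1408 0.1518] tilt/yaw euler [ 4.5 53.7 -3.5] F [ 0.2  0.4 -0.9] j [-0.43  0.4   1.82  0.86  1.45 -0.73]
[-0.2, 0.2, -0.0, -0.0018, -0.0008, -0.0002] rows 0.0
[-0.2, 1.5, -0.0, -0.0091, -0.0008, -0.0088] rows 0.3
[-0.2, 1.8, -0.0, -0.0169, -0.0008, -0.0172] rows 0.6
[-0.2, 2.1, -0.0, -0.0253, -0.0008, -0.025] rows 0.9
[-0.2, 2.4, -0.0, -0.0343, -0.0008, -0.0323] rows 1.1
[-0.2, 2.7, -0.1, -0.0439, -0.0009, -0.0389] rows 1.4
[-0.2, 3.0, -0.1, -0.054, -0.0009, -0.0448] rows 1.7
[-0.2, 3.3, -0.1, -0.0645, -0.0009, -0.05] rows 2.0
0.06 16 [0.194 0.197] 0.474 0.593
0.08 48 [0.217 0.222] 0.482 0.632
0.1 23 [0.175 0.223] 0.462 0.627
0.12 58 [0.177 0.184] 0.492 0.589
0.14 181 [0.185 0.189] 0.492 0.588
0.16 183 [0.145 0.164] 0.493 0.59
0.18 168 [0.097 0.117] 0.495 0.59
0.2 124 [0.055 0.07 ] 0.496 0.59
0.22 1 [0.031 0.031] 0.518 0.518
0.24 0
```

Lean is 24°, pivot unmoved. Continuing.

```bash
python3 -m inch '[[0,1.5,0,-0.009,0,-0.009,0.034],[0,2,0,-0.017,0,-0.017,0.034],[0,2,0,-0.025,0,-0.025,0.034],[0,2.4,0,-0.034,0,-0.032,0.034],[0,2.7,0,-0.044,0,-0.039,0.034],[0,3,0,-0.054,0,-0.045,0.034],[0,3.3,0,-0.0645,0,-0.05,0.034],[0,3.3,0,-0.0645,0,-0.05,0.034]]'
python3 -c "
from h import *
over(.540,.158,-.049,[52,56,60,64,68,72,76,80])
P,h=cloud('top','t5.png'); Q=buff(P,h,(.46,-.05),(.64,.27),.03,.25)
for y in np.arange(.06,.26,.04):
    q=Q[(abs(Q[:,1]-y)<.01)]; print(round(y,2),len(q),np.percentile(q,[50,90],0).round(3)[:,2] if len(q) else '', q[:,0].min().round(3) if len(q) else '', q[:,0].max().round(3) if len(q) else '')
"
```

```text
clock: 8.7
position: [0.5365, 0.0602, 0.1285]
ee_rot: [-0.33, 0.637, 0.605, 0.347]
ft_force: [0.9, -2.0, -0.8]
grip_width: 0.0339
gripper_force: 0.9
t 8.7 at [0.5365 0.0602 0.1285] tilt/yaw euler [ 5.4 57.1 -4.5] F [ 0.9 -2.  -0.8] j [-0.58  0.51  1.77  0.81  1.54 -0.85]
[0.1, -0.1, -0.1, 0.0019, -0.0013, 0.0013] rows 0.1
[0.1, 0.2, -0.1, -0.0088, -0.0012, -0.0037] rows 0.2
[0.1, 0.5, -0.1, -0.0207, -0.0012, -0.008] rows 0.5
[0.1, 0.8, -0.1, -0.0334, -0.0012, -0.0099] rows 0.8
[0.1, 1.1, -0.1, -0.0463, -0.0012, -0.0107] rows 1.1
[0.1, 1.4, -0.1, -0.0592, -0.0011, -0.0105] rows 1.4
[0.1, 1.7, -0.1, -0.0721, -0.0011, -0.0093] rows 1.7
[0.1, 2.0, -0.1, -0.085, -0.0011, -0.007] rows 2.0
0.06 270 [0.148 0.155] 0.489 0.585
0.1 249 [0.118 0.125] 0.491 0.588
0.14 234 [0.086 0.094] 0.493 0.59
0.18 217 [0.057 0.063] 0.494 0.59
0.22 0
```

```bash
python3 -m inch '[[0,0.2,0,-0.009,-0.001,-0.004,0.034],[0,0.5,0,-0.021,-0.001,-0.008,0.034],[0,0.8,0,-0.033,-0.001,-0.01,0.034],[0,1.1,0,-0.046,-0.001,-0.0107,0.034],[0,1.4,0,-0.059,-0.001,-0.0105,0.034],[0,1.7,0,-0.072,-0.001,-0.009,0.034],[0,2,0,-0.085,-0.001,-0.007,0.034],[0,2,0,-0.085,-0.001,-0.007,0.034]]'
python3 -c "
from h import *
over(.540,.158,-.049,[80,83,86,89,91])
over(.540,.158,-.049,[91],0,-.008)
P,h=cloud('top','t5.png'); Q=buff(P,h,(.46,-.05),(.64,.27),.03,.25)
for y in np.arange(.06,.26,.04):
    q=Q[(abs(Q[:,1]-y)<.01)]; print(round(y,2),len(q),np.percentile(q,[50,90],0).round(3)[:,2] if len(q) else '', q[:,0].min().round(3) if len(q) else '', q[:,0].max().round(3) if len(q) else '')
"
```

```text
clock: 9.42
position: [0.5322, 0.0094, 0.0596]
ee_rot: [-0.341, 0.63, 0.598, 0.358]
ft_force: [-0.6, -2.4, -1.3]
grip_width: 0.034
gripper_force: 1.4
t 9.42 at [0.5322 0.0094 0.0596] tilt/yaw euler [ 5.7 59.1 -4.8] F [-0.6 -2.4 -1.3] j [-0.67  0.69  1.7   0.78  1.54 -0.98]
[0.1, -0.0, -0.2, 0.0007, 0.0005, -0.0015] rows 0.0
[0.1, 0.2, -0.2, -0.009, 0.0005, 0.0006] rows 0.2
[0.1, 0.4, -0.2, -0.0186, 0.0006, 0.0033] rows 0.5
[0.1, 0.7, -0.2, -0.028, 0.0006, 0.0066] rows 0.7
[0.1, 0.7, -0.2, -0.0343, 0.0006, 0.0092] rows 0.9
t 9.42 at [0.5322 0.0094 0.0596] tilt/yaw euler [ 5.7 59.1 -4.8] F [-0.6 -2.4 -1.3] j [-0.67  0.69  1.7   0.78  1.54 -0.98]
[0.1, 0.7, -0.2, -0.0411, 0.0006, 0.0134] rows 1.0
0.06 165 [0.076 0.08 ] 0.514 0.585
0.1 247 [0.07  0.074] 0.49 0.587
0.14 242 [0.063 0.067] 0.492 0.587
0.18 6 [0.055 0.059] 0.497 0.521
0.22 0
```

```bash
python3 -m inch '[[0,0,0,-0.006,0,0,0.034],[0,0,0,-0.012,0,0.001,0.034],[0,0,0,-0.019,0,0.003,0.034],[0,0,0,-0.028,0,0.0065,0.034],[0,0,0,-0.035,0,0.008,0.034],[0,0,0,-0.039,0,0.010,0.034],[0,0,0,-0.039,0,-0.03,0.034],[0,0,0,-0.039,0,-0.07,0.034]]'
python3 -m inch '[[0,0,0,0.03,0,-0.03,0.034],[0,-7,0,0.06,0,-0.06,0.034],[0,-14,0,0.09,0,-0.08,0.034],[0,-21,0,0.13,0,-0.1,0.034],[0,-28,0,0.13,0,-0.1,0.034],[0,-35,0,0.13,0,-0.1,0.034]]'
python3 -c "
from h import *
rows((.545,.25,.18,-.04,45))
for n in('top','side'):
    P,h=cloud(n,n+'6.png'); Q=buff(P,h,(.44,-.06),(.66,.26),.048,.07); print(n,len(Q),Q[:,2].mean(),cv2.minAreaRect((Q[:,:2]*1000).astype(np.float32)))
"
```

```text
clock: 10.13
position: [0.5274, -0.0674, 0.0639]
ee_rot: [-0.344, 0.629, 0.599, 0.358]
ft_force: [1.2, -0.5, -0.7]
grip_width: 0.0337
gripper_force: 0.0
clock: 10.63
position: [0.5298, -0.0902, 0.2322]
ee_rot: [-0.138, 0.708, 0.675, 0.152]
ft_force: [-0.5, 1.3, -1.5]
grip_width: 0.0343
gripper_force: 0.0
t 10.63 at [ 0.5298 -0.0902  0.2322] tilt/yaw euler [ 3.1 23.6 -1.8] F [-0.5  1.3 -1.5] j [-0.6   0.19  1.67  0.35  1.51 -0.62]
[0.5, -68.7, -0.7, 0.2908, -0.0023, 0.1846] rows 9.6
top 2176 0.05913729946915586 ((537.5521240234375, 73.37274932861328), (180.1496124267578, 96.86686706542969), 87.29055786132812)
side 1666 0.05869497335278856 ((535.0634155273438, 75.77642059326172), (182.8563232421875, 93.31639099121094), 87.19127655029297)
```

View pics/side6.png

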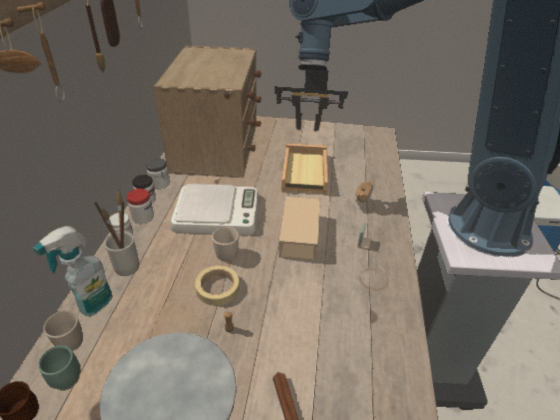

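The prop now lies on its other face, at about (300,228) in the side view, and still points at the tray's mouth. I'll go round to the trailing end.

```bash
python3 -m inch '[[0,-8,0,0.042,0,0,0.034],[0,-15,0,0.083,0,0.005,0.034],[0,-22,0,0.12,0,0.02,0.034],[0,-29,0,0.155,0,0.04,0.034],[0,-36,0,0.19,0,0.07,0.034],[0,-43,0,0.22,0,0.1,0.034],[0,-50,0,0.25,0,0.13,0.034],[0,-57,0,0.27,0,0.16,0.034]]'
python3 -c "
from h import *
w=wp(.5317,-.0155,-.048,0,.158,.025,60)
rows((w[0]+.005,w[1]+.12,.16,w[3],60),(w[0]+.004,w[1]+.09,w[2]+.052,w[3],60),w)
"
```

```text
clock: 11.4
position: [0.5431, 0.225, 0.1923]
ee_rot: [0.197, 0.695, 0.661, -0.205]
ft_force: [1.3, -0.9, 0.6]
grip_width: 0.0339
gripper_force: 0.0
t 11.4 at [0.5431 0.225  0.1923] tilt/yaw euler [  3.4 -33.    1.7] F [ 1.3 -0.9  0.6] j [ 0.45  0.49  1.4  -0.5   1.55  0.59]
[0.0, -26.9, -0.1, 0.0489, -0.0008, 0.0067] rows 3.8
[0.0, -26.9, -0.1, 0.0691, -0.0005, 0.0926] rows 3.8
[0.0, -26.9, -0.1, 0.0219, -0.0001, 0.1853] rows 4.5
```

```bash
python3 -m inch '[[0,-7,0,0.025,0,0.003,0.034],[0,-14,0,0.049,0,0.007,0.034],[0,-21,0,0.055,0,0.03,0.034],[0,-27,0,0.065,0,0.065,0.034],[0,-27,0,0.069,0,0.092,0.034],[0,-27,0,0.069,0,0.092,0.034],[0,-27,0,0.069,0,0.092,0.034]]'
python3 -c "
from h import *
w=wp(.5317,-.0155,-.048,0,.158,.025,60)
rows(w)
"
```

```text
clock: 11.98
position: [0.542, 0.2287, 0.0744]
ee_rot: [0.342, 0.627, 0.597, -0.365]
ft_force: [1.1, 0.9, 1.2]
grip_width: 0.0343
gripper_force: 0.0
t 11.98 at [0.542  0.2287 0.0744] tilt/yaw euler [  6.  -59.9   5.6] F [1.1 0.9 1.2] j [ 0.57  0.92  1.21 -0.79  1.73  0.8 ]
[-0.4, 0.0, 0.2, -0.0004, 0.0022, 0.0995] rows 2.4
```

```bash
python3 -m inch '[[0,0,0,0,0.001,0.035,0.034],[0,0,0,0,0.002,0.068,0.034],[0,0,0,0,0.002,0.09,0.034],[0,0,0,0,0.002,0.099,0.034],[0,0,0,0,0.002,0.099,0.034]]'
python3 -c "
from h import *
up(.5317,-.0155,-.048,[0,5,10,15,20,25,30,35])
P,h=cloud('top','top7.png'); Q=buff(P,h,(.44,-.06),(.66,.26),.048,.07); print(len(Q),Q[:,2].mean(),cv2.minAreaRect((Q[:,:2]*1000).astype(np.float32)))"
```

```text
clock: 12.4
position: [0.5427, 0.1437, 0.03]
ee_rot: [0.343, 0.63, 0.596, -0.36]
ft_force: [1.2, 0.7, -0.8]
grip_width: 0.0337
gripper_force: 0.0
t 12.4 at [0.5427 0.1437 0.03  ] tilt/yaw euler [  6.  -59.6   5. ] F [ 1.2  0.7 -0.8] j [ 0.47  0.9   1.37 -0.85  1.57  0.85]
[-0.2, -0.3, -0.3, 0.0001, -0.0033, 0.0019] rows 0.1
[-0.2, 2.2, -0.3, -0.0144, -0.0033, -0.0028] rows 0.4
[-0.2, 4.7, -0.3, -0.0292, -0.0032, -0.0061] rows 0.7
[-0.2, 7.2, -0.3, -0.0443, -0.0031, -0.008] rows 1.1
[-0.2, 9.7, -0.3, -0.0595, -0.0031, -0.0085] rows 1.4
[-0.1, 12.2, -0.3, -0.0747, -0.003, -0.0076] rows 1.8
[-0.1, 14.7, -0.3, -0.0898, -0.0029, -0.0052] rows 2.2
[-0.1, 17.2, -0.3, -0.1046, -0.0028, -0.0014] rows 2.5
2186 0.059155746338278414 ((541.1099853515625, 106.46183013916016), (258.5007629394531, 104.05443572998047), 84.18778991699219)
```

```bash
python3 -m inch '[[0,0,0,-0.004,-0.002,0,0.034],[0,2.2,0,-0.0145,-0.003,-0.003,0.034],[0,4.7,0,-0.029,-0.003,-0.006,0.034],[0,7.2,0,-0.044,-0.003,-0.008,0.034],[0,9.7,0,-0.06,-0.003,-0.0085,0.034],[0,12.2,0,-0.075,-0.003,-0.0075,0.034],[0,14.7,0,-0.09,-0.003,-0.005,0.034],[0,17.2,0,-0.105,-0.003,-0.0015,0.034]]'
python3 -c "
from h import *
up(.5317,-.0155,-.048,[35,40,45,50,55,60,65,69])
P,h=cloud('top','t5.png'); Q=buff(P,h,(.46,-.12),(.64,.27),.03,.25)
for y in np.arange(-.08,.14,.04):
    q=Q[(abs(Q[:,1]-y)<.01)]; print(round(y,2),len(q),np.percentile(q,[50,90],0).round(3)[:,2] if len(q) else '', q[:,0].min().round(3) if len(q) else '', q[:,0].max().round(3) if len(q) else '')
"
```

```text
clock: 13.12
position: [0.5368, 0.0953, 0.1216]
ee_rot: [0.251, 0.675, 0.643, -0.26]
ft_force: [0.3, 0.9, -2.3]
grip_width: 0.0338
gripper_force: 1.0
t 13.12 at [0.5368 0.0953 0.1216] tilt/yaw euler [  3.7 -42.3   2.3] F [ 0.3  0.9 -2.3] j [ 0.32  0.52  1.59 -0.69  1.39  0.63]
[0.2, -0.1, -0.1, -0.0017, 0.0002, 0.0023] rows 0.1
[0.2, 2.4, -0.1, -0.017, 0.0002, 0.0029] rows 0.4
[0.2, 4.9, -0.1, -0.0322, 0.0003, 0.005] rows 0.8
[0.2, 7.4, -0.1, -0.0472, 0.0003, 0.0084] rows 1.1
[0.2, 9.9, -0.1, -0.0618, 0.0003, 0.0133] rows 1.5
[0.2, 12.4, -0.1, -0.0759, 0.0003, 0.0195] rows 1.9
[0.2, 14.9, -0.1, -0.0882, 0.0003, 0.0266] rows 2.2
[0.2, 16.9, -0.1, -0.0976, 0.0003, 0.0331] rows 2.5
-0.08 0   
-0.04 244 [0.059 0.066] 0.483 0.58
0.0 256 [0.085 0.092] 0.485 0.58
0.04 273 [0.111 0.118] 0.486 0.582
0.08 291 [0.138 0.145] 0.487 0.584
0.12 135 [0.101 0.125] 0.489 0.625
```

```bash
python3 -m inch '[[0,2.4,0,-0.017,0,0.003,0.034],[0,5,0,-0.032,0,0.005,0.034],[0,7.4,0,-0.047,0,0.008,0.034],[0,10,0,-0.062,0,0.013,0.034],[0,12.4,0,-0.076,0,0.0195,0.034],[0,15,0,-0.089,0,0.027,0.034],[0,17,0,-0.099,0,0.033,0.034],[0,17,0,-0.099,0,0.033,0.034]]'
python3 -c "
from h import *
up(.5317,-.018,-.048,[69,73,77,81,85])
rows(wp(.5317,-.018,-.048,90,.158,.030,15),wp(.5317,-.018,-.048,90,.158,.030,0))
P,h=cloud('top','t5.png'); Q=buff(P,h,(.46,-.12),(.64,.27),.03,.25)
for y in np.arange(-.08,.06,.02):
    q=Q[(abs(Q[:,1]-y)<.01)]; print(round(y,2),len(q),np.percentile(q,[50,90],0).round(3)[:,2] if len(q) else '', q[:,0].min().round(3) if len(q) else '', q[:,0].max().round(3) if len(q) else '')
"
```

```text
clock: 13.83
position: [0.5328, -0.0027, 0.1651]
ee_rot: [0.154, 0.707, 0.671, -0.158]
ft_force: [-0.3, 0.2, -0.3]
grip_width: 0.0338
gripper_force: 0.0
t 13.83 at [ 0.5328 -0.0027  0.1651] tilt/yaw euler [  3.2 -25.5   1.1] F [-0.3  0.2 -0.3] j [ 0.03  0.25  1.75 -0.48  1.21  0.26]
[0.2, 0.1, -0.3, 0.0019, -0.0003, 0.0014] rows 0.1
[0.2, 2.1, -0.3, -0.0087, -0.0003, 0.0057] rows 0.3
[0.2, 4.1, -0.3, -0.019, -0.0003, 0.0107] rows 0.6
[0.2, 6.1, -0.3, -0.0289, -0.0002, 0.0163] rows 0.8
[0.2, 8.1, -0.3, -0.0384, -0.0002, 0.0227] rows 1.1
t 13.83 at [ 0.5328 -0.0027  0.1651] tilt/yaw euler [  3.2 -25.5   1.1] F [-0.3  0.2 -0.3] j [ 0.03  0.25  1.75 -0.48  1.21  0.26]
[0.2, 10.6, -0.3, -0.0379, -0.0002, 0.0259] rows 1.5
[0.3, 25.6, -0.2, -0.0379, -0.0002, 0.0259] rows 3.6
-0.08 54 [0.039 0.047] 0.483 0.576
-0.06 227 [0.079 0.103] 0.482 0.577
-0.04 264 [0.141 0.164] 0.483 0.578
-0.02 199 [0.185 0.19 ] 0.484 0.58
0.0 31 [0.181 0.188] 0.485 0.585
0.02 10 [0.175 0.247] 0.478 0.549
0.04 3 [0.224 0.229] 0.486 0.489
0.06 3 [0.232 0.246] 0.486 0.489
```

```bash
python3 -m inch '[[0,1,0,-0.004,0,0.003,0.034],[0,2,0,-0.009,0,0.006,0.034],[0,3,0,-0.014,0,0.008,0.034],[0,4,0,-0.019,0,0.011,0.034],[0,5,0,-0.024,0,0.014,0.034],[0,6,0,-0.029,0,0.017,0.034],[0,8,0,-0.033,0,0.02,0.034],[0,10,0,-0.036,0,0.024,0.034]]'
python3 -m inch '[[0,4,0,-0.001,0,0.001,0.034],[0,8,0,-0.002,0,0.002,0.034],[0,12,0,-0.002,0,0.002,0.034],[0,16,0,-0.002,0,0.002,0.034],[0,16,0,-0.002,0,0.002,0.034]]'
python3 -c "
from h import *
rows(wp(.5317,-.018,-.048,90,.158,.030,0))
P,h=cloud('top','top8.png'); Q=buff(P,h,(.46,-.12),(.64,.05),.17,.19); print(len(Q),Q.mean(0),cv2.minAreaRect((Q[:,:2]*1000).astype(np.float32)))
P,h=cloud('side','s8.png'); Q=buff(P,h,(.46,-.12),(.64,.05),.17,.19); print(len(Q),Q.mean(0),cv2.minAreaRect((Q[:,:2]*1000).astype(np.float32)))
Q=buff(P,h,(.46,-.12),(.64,.05),.02,.17)
for z in (.05,.1,.15): print(z,np.percentile(Q[abs(Q[:,2]-z)<.01][:,1],[10,50]))
"
```

```text
clock: 14.55
position: [0.5297, -0.0432, 0.1561]
ee_rot: [0.094, 0.717, 0.684, -0.097]
ft_force: [-0.4, -1.1, 0.6]
grip_width: 0.0345
gripper_force: 0.6
clock: 14.97
position: [0.5295, -0.0472, 0.1546]
ee_rot: [-0.003, 0.725, 0.689, 0.004]
ft_force: [0.5, -0.4, 0.0]
grip_width: 0.034
gripper_force: 0.0
t 14.97 at [ 0.5295 -0.0472  0.1546] tilt/yaw euler [ 2.9  0.5 -0.1] F [ 0.5 -0.4  0. ] j [-0.32  0.18  1.79  0.01  1.17 -0.27]
[0.1, -0.5, -0.1, -0.0007, 0.0008, -0.0034] rows 0.1
38 [ 0.48514768 -0.0526164   0.1787556 ] ((485.12139892578125, -56.77983474731445), (46.41263198852539, 6.090202808380127), 87.62411499023438)
263 [ 0.5281999  -0.04076751  0.17651497] ((528.1964111328125, -47.86884307861328), (62.05599594116211, 92.41966247558594), 87.2306137084961)
0.05 [-0.02626015 -0.02171864]
0.1 [-0.0242052  -0.02158498]
0.15 [-0.07463106 -0.02198205]
```

View pics/top8.png

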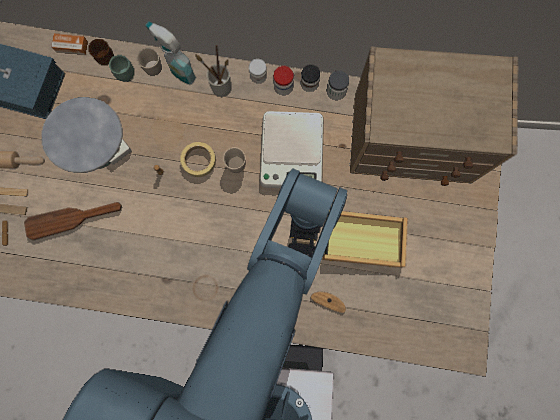

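Standing on end 2; its leading face is about 33 mm from the mouth. Now I'll lean it over.

```bash
cat >> h.py <<'E'
M=(.526,-.1135)
def over2(ths,a0=.043,py=-.080,px=.5275,psi=-.045,tc=50):
    W=[]
    for t in ths:
        tilt=np.interp(t,[0,25,95],[-30,-55,-55]); de=tilt+t; dep=np.interp(t,[25,60],[.035,.022])
        c=.053-.010*np.cos(np.radians(de)) if de<0 else .053-.010/np.cos(np.radians(de))-dep*np.tan(np.radians(de))
        W.append(wp(px,py,psi,90+t,.18-dep,-c,tilt) if t<tc else wp(M[0],M[1],psi,90+t,.18-dep-a0,-c,tilt,.028))
    rows(*W)
E
python3 -m inch '[[0,6,0,-0.003,0,0,0.034],[0,12,0,-0.001,0,0.004,0.034],[0,18,0,0.004,0,0.008,0.034],[0,24,0,0.009,0,0.009,0.034],[0,30,0,0.013,0,0.01,0.034],[0,30,0,0.013,0,0.01,0.034]]'
python3 -c "
from h import *
over2([0,4,8,12,16,20,24])"
```

```text
clock: 15.57
position: [0.5288, -0.0338, 0.1426]
ee_rot: [-0.183, 0.699, 0.664, 0.19]
ft_force: [-0.4, -1.4, 0.6]
grip_width: 0.0341
gripper_force: 0.5
t 15.57 at [ 0.5288 -0.0338  0.1426] tilt/yaw euler [ 3.4 30.6 -1.5] F [-0.4 -1.4  0.6] j [-0.57  0.31  1.76  0.47  1.38 -0.68]
[-0.0, -0.6, -0.4, -0.0003, 0.0008, -0.003] rows 0.1
[0.0, 3.4, -0.4, -0.0078, 0.0008, -0.0106] rows 0.5
[0.0, 7.4, -0.4, -0.0157, 0.0009, -0.0176] rows 1.0
[0.0, 11.4, -0.4, -0.0241, 0.0009, -0.024] rows 1.6
[0.0, 15.4, -0.4, -0.0329, 0.001, -0.0299] rows 2.2
[0.1, 19.4, -0.4, -0.0421, 0.001, -0.0351] rows 2.7
[0.1, 23.4, -0.4, -0.0516, 0.0011, -0.0397] rows 3.3
```

```bash
python3 -m inch '[[0,1.5,0,-0.004,0.001,-0.007,0.034],[0,3.4,0,-0.008,0.001,-0.011,0.034],[0,7.4,0,-0.016,0.001,-0.018,0.034],[0,11.4,0,-0.024,0.001,-0.024,0.034],[0,15.4,0,-0.033,0.001,-0.03,0.034],[0,19.4,0,-0.042,0.001,-0.035,0.034],[0,21.4,0,-0.047,0.001,-0.0375,0.034],[0,23.4,0,-0.0515,0.001,-0.04,0.034]]'
python3 -c "
from h import *
over2([24,28,32,36,40,44,48,52])
P,h=cloud('top','t5.png'); Q=buff(P,h,(.46,-.25),(.64,.1),.03,.25)
for y in np.arange(-.14,.02,.02):
    q=Q[(abs(Q[:,1]-y)<.01)]; print(round(y,2),len(q),np.percentile(q,[50,90],0).round(3)[:,2] if len(q) else '', q[:,0].min().round(3) if len(q) else '', q[:,0].max().round(3) if len(q) else '')
"
```

```text
clock: 16.23
position: [0.5273, -0.0976, 0.1521]
ee_rot: [-0.313, 0.646, 0.615, 0.326]
ft_force: [-0.6, 0.2, -0.6]
grip_width: 0.034
gripper_force: 0.1
t 16.23 at [ 0.5273 -0.0976  0.1521] tilt/yaw euler [ 4.6 53.6 -3.5] F [-0.6  0.2 -0.6] j [-0.78  0.54  1.6   0.64  1.7  -0.89]
[-0.0, 0.3, -0.2, -0.0018, -0.0005, 0.0002] rows 0.1
[-0.0, 1.3, -0.2, -0.0091, -0.0005, -0.0083] rows 0.3
[-0.0, 1.3, -0.2, -0.0169, -0.0005, -0.0167] rows 0.6
[-0.0, 1.3, -0.2, -0.0254, -0.0005, -0.0246] rows 0.8
[-0.0, 1.3, -0.2, -0.0344, -0.0004, -0.0318] rows 1.1
[-0.0, 1.3, -0.2, -0.044, -0.0004, -0.0384] rows 1.4
[-0.0, 1.3, -0.2, -0.0541, -0.0003, -0.0443] rows 1.7
[-0.0, 1.3, -0.2, -0.0632, -0.0003, -0.0501] rows 1.9
-0.14 77 [0.167 0.174] 0.461 0.584
-0.12 86 [0.174 0.18 ] 0.46 0.576
-0.1 225 [0.183 0.189] 0.48 0.576
-0.08 305 [0.148 0.167] 0.481 0.578
-0.06 277 [0.101 0.12 ] 0.482 0.579
-0.04 236 [0.055 0.075] 0.483 0.579
-0.02 6 [0.031 0.034] 0.486 0.541
0.0 0
```

```bash
python3 -m inch '[[0,1.3,0,-0.009,0,-0.008,0.034],[0,1.3,0,-0.017,0,-0.0165,0.034],[0,1.3,0,-0.025,0,-0.0245,0.034],[0,1.3,0,-0.034,0,-0.032,0.034],[0,1.3,0,-0.044,0,-0.038,0.034],[0,1.3,0,-0.054,0,-0.044,0.034],[0,1.3,0,-0.063,0,-0.05,0.034],[0,1.3,0,-0.063,0,-0.05,0.034]]'
python3 -c "
from h import *
over2([52,56,60,64,68,72,76,80])
P,h=cloud('top','t5.png'); Q=buff(P,h,(.46,-.25),(.64,.1),.03,.25)
for y in np.arange(-.20,.02,.02):
    q=Q[(abs(Q[:,1]-y)<.01)]; print(round(y,2),len(q),np.percentile(q,[50,90],0).round(3)[:,2] if len(q) else '', q[:,0].min().round(3) if len(q) else '', q[:,0].max().round(3) if len(q) else '')
"
```

```text
clock: 16.95
position: [0.5234, -0.1776, 0.1306]
ee_rot: [-0.318, 0.643, 0.611, 0.335]
ft_force: [-0.5, -1.3, -0.9]
grip_width: 0.0338
gripper_force: 0.9
t 16.95 at [ 0.5234 -0.1776  0.1306] tilt/yaw euler [ 5.1 55.  -4.2] F [-0.5 -1.3 -0.9] j [-0.88  0.67  1.47  0.6   1.77 -0.95]
[0.3, -0.1, -0.2, 0.0016, -0.0004, 0.0018] rows 0.1
[0.3, -0.1, -0.2, -0.0066, -0.0003, -0.0028] rows 0.2
[0.3, -0.1, -0.2, -0.0164, -0.0002, -0.0067] rows 0.4
[0.3, -0.1, -0.2, -0.0263, -0.0002, -0.0083] rows 0.7
[0.3, -0.1, -0.2, -0.0364, -0.0002, -0.0091] rows 0.9
[0.3, -0.1, -0.2, -0.0466, -0.0001, -0.0091] rows 1.1
[0.3, -0.1, -0.2, -0.0568, -0.0001, -0.0081] rows 1.4
[0.3, -0.1, -0.2, -0.0671, -0.0001, -0.0063] rows 1.6
-0.2 145 [0.106 0.144] 0.461 0.596
-0.18 320 [0.151 0.158] 0.46 0.597
-0.16 321 [0.136 0.144] 0.467 0.595
-0.14 299 [0.121 0.128] 0.478 0.598
-0.12 214 [0.105 0.112] 0.498 0.595
-0.1 181 [0.089 0.097] 0.508 0.575
-0.08 204 [0.073 0.08 ] 0.497 0.576
-0.06 231 [0.058 0.066] 0.483 0.578
-0.04 52 [0.049 0.053] 0.482 0.578
-0.02 0   
-0.0 0
```

```bash
python3 -m inch '[[0,0,0,-0.007,0,-0.003,0.034],[0,0,0,-0.016,0,-0.007,0.034],[0,0,0,-0.026,0,-0.008,0.034],[0,0,0,-0.036,0,-0.009,0.034],[0,0,0,-0.047,0,-0.009,0.034],[0,0,0,-0.057,0,-0.008,0.034],[0,0,0,-0.067,0,-0.006,0.034],[0,0,0,-0.067,0,-0.006,0.034]]'
python3 -c "
from h import *
over2([80,84,88,92,95,97])
P,h=cloud('top','t5.png'); Q=buff(P,h,(.46,-.3),(.64,.1),.03,.25)
for y in np.arange(-.22,.02,.02):
    q=Q[(abs(Q[:,1]-y)<.01)]; print(round(y,2),len(q),np.percentile(q,[50,90],0).round(3)[:,2] if len(q) else '', q[:,0].min().round(3) if len(q) else '', q[:,0].max().round(3) if len(q) else '')
"
```

```text
clock: 17.67
position: [0.5209, -0.2191, 0.0779]
ee_rot: [-0.32, 0.642, 0.61, 0.335]
ft_force: [-0.9, -1.1, -0.7]
grip_width: 0.034
gripper_force: 0.7
t 17.67 at [ 0.5209 -0.2191  0.0779] tilt/yaw euler [ 5.1 55.1 -4.1] F [-0.9 -1.1 -0.7] j [-0.92  0.79  1.39  0.57  1.76 -1.  ]
[0.2, -0.2, -0.2, -0.0001, 0.0004, -0.0024] rows 0.1
[0.2, -0.2, -0.2, -0.0103, 0.0004, 0.0004] rows 0.2
[0.2, -0.2, -0.2, -0.0204, 0.0004, 0.0041] rows 0.5
[0.2, -0.2, -0.2, -0.0304, 0.0004, 0.0089] rows 0.8
[0.2, -0.2, -0.2, -0.0377, 0.0004, 0.0132] rows 1.0
[0.2, -0.2, -0.2, -0.0425, 0.0005, 0.0164] rows 1.1
-0.22 215 [0.105 0.109] 0.495 0.595
-0.2 140 [0.1   0.106] 0.524 0.596
-0.18 124 [0.096 0.102] 0.536 0.595
-0.16 157 [0.093 0.098] 0.524 0.596
-0.14 185 [0.09  0.095] 0.509 0.597
-0.12 214 [0.087 0.091] 0.497 0.596
-0.1 238 [0.084 0.088] 0.48 0.576
-0.08 258 [0.081 0.084] 0.481 0.578
-0.06 153 [0.078 0.082] 0.482 0.577
-0.04 0   
-0.02 0   
-0.0 0
```

```bash
python3 -m inch '[[0,0,0,-0.010,0,0,0.034],[0,0,0,-0.02,0,0.003,0.034],[0,0,0,-0.029,0,0.008,0.034],[0,0,0,-0.036,0,0.011,0.034],[0,0,0,-0.042,0,0.014,0.034],[0,0,0,-0.044,0,0.014,0.034],[0,0,0,-0.04,0,-0.03,0.034],[0,0,0,-0.04,0,-0.07,0.034]]'
python3 -m inch '[[0,-6,0,0.03,0,-0.03,0.034],[0,-12,0,0.06,0,-0.06,0.034],[0,-18,0,0.09,0,-0.08,0.034],[0,-24,0,0.12,0,-0.1,0.034],[0,-30,0,0.15,0,-0.1,0.034],[0,-37,0,0.18,0,-0.1,0.034],[0,-44,0,0.20,0,-0.1,0.034],[0,-50,0,0.20,0,-0.1,0.034]]'
python3 -c "
from h import *
rows((.52,.02,.2,-.04,0))
for n in('top','side'):
    P,h=cloud(n,n+'9.png'); m=(P[:,0]>.46)&(P[:,0]<.6)&(P[:,1]>-.34)&(P[:,1]<0)&(P[:,2]>.058)&(P[:,2]<.1);Q=P[m]; print(n,len(Q),np.polyfit(Q[:,1],Q[:,2],1),cv2.minAreaRect((Q[:,:2]*1000).astype(np.float32)))
"
```

```text
clock: 18.38
position: [0.517, -0.2956, 0.0863]
ee_rot: [-0.322, 0.641, 0.611, 0.336]
ft_force: [-0.1, -0.8, 0.8]
grip_width: 0.0341
gripper_force: 0.0
clock: 19.05
position: [0.5209, -0.2647, 0.315]
ee_rot: [-0.024, 0.723, 0.69, 0.032]
ft_force: [0.3, -0.9, -0.2]
grip_width: 0.0338
gripper_force: 0.0
t 19.05 at [ 0.5209 -0.2647  0.315 ] tilt/yaw euler [ 2.7  4.5 -0.8] F [ 0.3 -0.9 -0.2] j [-0.71  0.17  1.47  0.07  1.54 -0.67]
[0.6, -4.5, -0.4, 0.2744, -0.0154, 0.1369] rows 7.4
top 1960 [0.08716479 0.09756896] ((525.499267578125, -160.46109008789062), (182.1021270751953, 97.24964141845703), 87.35513305664062)
side 954 [0.06636668 0.09336065] ((522.5745849609375, -157.73248291015625), (188.6148681640625, 93.03277587890625), 87.0091323852539)
```

View pics/side9.png

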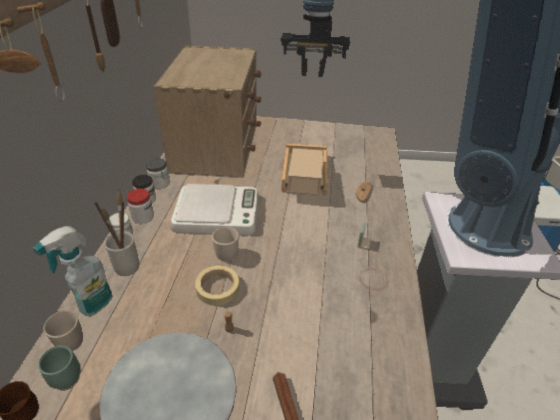

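The prop lies in the tray, with end 2 overhanging the mouth at about (305,185). Next I'll open the fingers to 60 mm and push on end 2's rim.

```bash
python3 -m inch '[[0,-4.5,0,0.04,-0.01,0.01,0.06],[0,-4.5,0,0.08,-0.01,0.03,0.06],[0,-4.5,0,0.12,-0.01,0.05,0.06],[0,-4.5,0,0.16,-0.01,0.08,0.06],[0,-4.5,0,0.2,-0.01,0.11,0.06],[0,-4.5,0,0.235,-0.01,0.13,0.06],[0,-4.5,0,0.235,-0.01,0.137,0.06],[0,-4.5,0,0.235,-0.01,0.137,0.06]]'
python3 -c "
from h import *
rows((.5275,-.035,.052,-.03,0),(.5275,-.058,.052,-.03,0))"
```

```text
clock: 19.82
position: [0.518, -0.0155, 0.1875]
ee_rot: [-0.009, 0.723, 0.69, 0.002]
ft_force: [-0.5, 0.9, -1.1]
grip_width: 0.0599
gripper_force: 0.0
t 19.82 at [ 0.518  -0.0155  0.1875] tilt/yaw euler [2.7 0.9 0.5] F [-0.5  0.9 -1.1] j [-0.27  0.11  1.79  0.01  1.25 -0.23]
[-0.5, -0.9, -1.0, -0.0212, 0.0117, 0.1351] rows 3.3
[-0.5, -0.9, -1.0, -0.0441, 0.0128, 0.1347] rows 3.4
```

```bash
python3 -m inch '[[-0.5,-0.9,-1,-0.01,0.012,0.04,0.06],[-0.5,-0.9,-1,-0.018,0.012,0.08,0.06],[-0.5,-0.9,-1,-0.02,0.012,0.115,0.06],[-0.5,-0.9,-1,-0.02,0.012,0.135,0.06],[-0.5,-0.9,-1,-0.028,0.012,0.135,0.06],[-0.5,-0.9,-1,-0.036,0.012,0.135,0.06],[-0.5,-0.9,-1,-0.044,0.012,0.135,0.06],[-0.5,-0.9,-1,-0.044,0.012,0.135,0.06]]'
python3 -c "
from h import *
rows((.5255,-.115,.046,-.026,0),(.5255,-.13,.044,-.026,0),(.5255,-.136,.044,-.026,0))"
```

```text
clock: 20.48
position: [0.5331, -0.0654, 0.0593]
ee_rot: [0.007, 0.719, 0.695, 0.002]
ft_force: [0.5, -0.0, 0.8]
grip_width: 0.06
gripper_force: 0.0
t 20.48 at [ 0.5331 -0.0654  0.0593] tilt/yaw euler [ 1.9 -0.4 -0.7] F [ 0.5 -0.   0.8] j [-0.34  0.33  1.84 -0.    0.97 -0.31]
[0.7, 0.4, -0.5, -0.0497, -0.0061, 0.0136] rows 1.2
[0.7, 0.4, -0.5, -0.0647, -0.0056, 0.0157] rows 1.6
[0.7, 0.4, -0.5, -0.0707, -0.0054, 0.0157] rows 1.7
```

```bash
python3 -m inch '[[0,0,0,-0.006,-0.002,0.005,0.06],[0,0,0,-0.013,-0.003,0.007,0.06],[0,0,0,-0.020,-0.004,0.009,0.06],[0,0,0,-0.027,-0.004,0.01,0.06],[0,0,0,-0.034,-0.004,0.011,0.06],[0,0,0,-0.042,-0.004,0.012,0.06],[0,0,0,-0.050,-0.004,0.013,0.06],[0,0,0,-0.05,-0.004,0.013,0.06]]'
python3 -c "
from h import *
cloud('top')
rows((.5255,-.13,.044,-.026,0),(.5255,-.136,.044,-.026,0))
for n in('top','side'):
    P,h=cloud(n,n+'10.png'); m=(P[:,0]>.46)&(P[:,0]<.6)&(P[:,1]>-.34)&(P[:,1]<0)&(P[:,2]>.058)&(P[:,2]<.1);Q=P[m]; print(n,len(Q),np.polyfit(Q[:,1],Q[:,2],1),cv2.minAreaRect((Q[:,:2]*1000).astype(np.float32)))
"
```

```text
clock: 21.15
position: [0.5276, -0.114, 0.0465]
ee_rot: [0.007, 0.718, 0.696, 0.002]
ft_force: [0.3, 1.5, 1.1]
grip_width: 0.0596
gripper_force: 0.7
t 21.2 at [ 0.5272 -0.1137  0.0461] tilt/yaw euler [ 1.9 -0.4 -0.7] F [ 1.8  0.6 -0. ] j [-0.43  0.35  1.83 -0.    0.94 -0.4 ]
[0.7, 0.4, -0.4, -0.0164, -0.0012, 0.0022] rows 0.4
[0.7, 0.4, -0.4, -0.0224, -0.001, 0.0023] rows 0.5
top 1352 [0.08421849 0.09650751] ((518.2014770507812, -226.02127075195312), (160.07217407226562, 96.87293243408203), 86.270751953125)
side 361 [0.0349534  0.08525513] ((517.7994384765625, -203.44967651367188), (210.6550750732422, 94.92837524414062), 85.95647430419922)
```

```bash
python3 -m inch '[[0,0,0,-0.004,0,0.0,0.06],[0,0,0,-0.008,0,0.001,0.06],[0,0,0,-0.012,0,0.001,0.06],[0,0,0,-0.016,0,0.002,0.06],[0,0,0,-0.016,0,0.002,0.06]]'
python3 -m inch '[[0,0,0,-0.002,0,0,0.06],[0,0,0,-0.004,0,0,0.06],[0,0,0,-0.004,0,0,0.06]]'
python3 -m inch '[[0,0,0,-0.001,0,0,0.06],[0,0,0,-0.002,0,0,0.06],[0,0,0,-0.002,0,0,0.06]]'
python3 -c "
from h import *
rows((.5255,-.136,.044,-.026,0))
for n in('top','side'):
    P,h=cloud(n,n+'11.png'); m=(P[:,0]>.46)&(P[:,0]<.6)&(P[:,1]>-.34)&(P[:,1]<0)&(P[:,2]>.058)&(P[:,2]<.1);Q=P[m]; print(n,len(Q),np.polyfit(Q[:,1],Q[:,2],1),cv2.minAreaRect((Q[:,:2]*1000).astype(np.float32)))
"
```

```text
clock: 21.72
position: [0.5254, -0.1294, 0.0424]
ee_rot: [0.005, 0.718, 0.696, 0.001]
ft_force: [-0.0, 1.9, 2.2]
grip_width: 0.0596
gripper_force: 0.7
clock: 21.97
position: [0.525, -0.1329, 0.0423]
ee_rot: [0.005, 0.718, 0.696, 0.001]
ft_force: [0.5, 0.5, -0.1]
grip_width: 0.06
gripper_force: 0.6
clock: 22.22
position: [0.525, -0.1346, 0.0423]
ee_rot: [0.005, 0.718, 0.696, 0.001]
ft_force: [-0.1, 1.1, -1.5]
grip_width: 0.0598
gripper_force: 0.8
t 22.22 at [ 0.525  -0.1346  0.0423] tilt/yaw euler [ 1.8 -0.3 -0.5] F [-0.1  1.1 -1.5] j [-0.47  0.37  1.83 -0.    0.94 -0.44]
[0.5, 0.3, -0.3, -0.0013, 0.0006, -0.0016] rows 0.1
top 1290 [0.08487627 0.09657861] ((516.67333984375, -247.33917236328125), (159.40805053710938, 96.74609375), 86.68155670166016)
side 342 [0.03820241 0.08464858] ((516.5523681640625, -220.69041442871094), (205.29940795898438, 95.46278381347656), 86.67578125)
```

```bash
for i in 1 2 3 4; do python3 -m inch '[[0,0,0,-0.001,0,0,0.06],[0,0,0,-0.002,0,0,0.06],[0,0,0,-0.002,0,0,0.06]]' | grep -E 'position|ft_force'; done
```

```text
position: [0.5251, -0.1367, 0.0426]
ft_force: [0.3, 1.6, -0.5]
position: [0.5251, -0.1388, 0.0426]
ft_force: [0.4, 2.3, -0.5]
position: [0.5249, -0.1396, 0.0425]
ft_force: [0.9, 7.8, 1.8]
position: [0.5247, -0.1399, 0.0424]
ft_force: [0.8, 13.4, 2.1]
```

The force rose to 13 N with the tool stalled, so the prop is against the stop. I'll back off and check.

```bash
python3 -m inch '[[0,0,0,0.01,0,0,0.06],[0,0,0,0.03,0,0,0.06],[0,0,0,0.07,0,0,0.06],[0,0,0,0.09,0,-0.03,0.06],[0,0,0,0.1,0,-0.07,0.06],[0,0,0,0.12,0,-0.11,0.06],[0,0,0,0.15,0,-0.14,0.06],[0,0,0,0.18,0,-0.17,0.06]]'
python3 -c "
from h import *
for n in('top','side'):
    P,h=cloud(n,n+'12.png'); m=(P[:,0]>.46)&(P[:,0]<.6)&(P[:,1]>-.36)&(P[:,1]<0)&(P[:,2]>.056)&(P[:,2]<.1);Q=P[m]; print(n,len(Q),np.polyfit(Q[:,1],Q[:,2],1),cv2.minAreaRect((Q[:,:2]*1000).astype(np.float32)))
import cv2
a=cv2.imread('pics/top12.png')[190:290,290:430]; cv2.imwrite('pics/c12.png',cv2.resize(a,None,fx=4,fy=4))
"
```

```text
clock: 23.98
position: [0.5296, 0.0354, 0.2113]
ee_rot: [0.007, 0.719, 0.695, 0.002]
ft_force: [0.8, -0.3, 0.1]
grip_width: 0.06
gripper_force: 0.0
top 2280 [0.08523581 0.09669005] ((517.199951171875, -240.96548461914062), (180.58065795898438, 96.9686508178711), 87.17108154296875)
side 682 [0.06525609 0.09092876] ((515.57470703125, -235.45022583007812), (180.28575134277344, 92.08857727050781), 87.85916900634766)
```

View pics/c12.png

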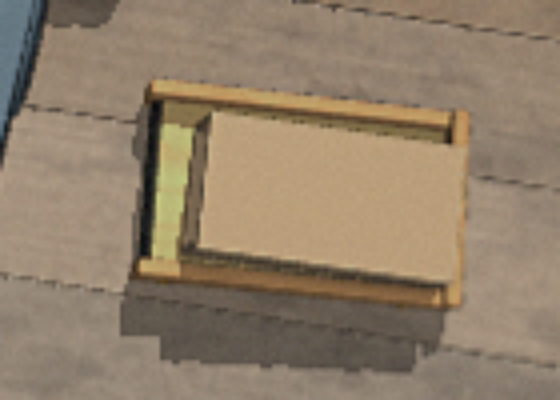

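The crop shows the prop between the rails with its far end at the back stop (column 460), the gripper clear. Handing in.

```bash
python3 -c "
from h import *
print(job_done())"
```

```text
the job is handed in; nothing more can be done
None
```

I walked the prop end over end into the tray and pushed it down to the back stop, where the push stalled at 13 N. I then let it go and handed the job in at about 24 s; no verdict came back.

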